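# Put the seed jars away and snap the tray lid shut

### The arm

A 6-joint arm with a two-finger parallel gripper is mounted at the origin on the work surface. World frame = base frame: x ahead of the robot, y to its left, z up, the work surface at z = 0. Lengths are in m, angles in rad, forces in N, time in s.
With the tool pointing down it reaches from about 0.3 to 0.775 m from the base axis. Payload 14.6 kg.
Tool frame: the origin (TCP) lies at the very end of the fingers, on their centre line; the grasp point (between the pads) lies 19 mm behind it; z points along the fingers, y is the direction in which the jaws open and shut (so a half turn about z gives the same grasp; the last joint's range is limited). The gripper opens to 94 mm and grips with 3 to 60 N. Pads are 16 mm wide; open, the fingers measure 119 mm over their backs; the gripper's body (75 mm by 177 mm) begins 78 mm behind the grasp point.
Start: joints at [1.208, 0.3, 1.521, -0, 1.321, -0.067], TCP at [0.16, 0.526, 0.205] pointing down, gripper open.
Joint ranges: [-3.03, 3.03], [-0.79, 2.21], [0.23, 2.52], [-1.04, 4.18], [0, 3.07], [-2.55, 2.55]. Speed limits (rad/s): [2.22, 2.22, 2.57, 3.14, 3.14, 3.14].

### API

Orientations are given as [roll, pitch, yaw] about the fixed x, y, z axes, in that order (R = Rz(yaw) Ry(pitch) Rx(roll)).
In Python, from station import status, camera, ctrl gives the robot as it stands. The module is installed in compiled form; this text tells all that it offers.
- The arm moves only by the shell command python3 -m jog 'ROWS' [FORCE]. ROWS is JSON, a list of rows, each a list of 7 numbers: the shift along the tool's x, y, z each as a share of 1000 mm, from -1 to 1, then the turn, a rotation vector about the tool's x, y, z each as a share of pi/2 rad, from -1 to 1, then the opening, from -1 (shut) to 1 (fully open), so that 0 is half open. A call has 1 to 20 rows; each row is the pose to reach, as a shift and turn from the pose measured when the call began, along the tool's axes at that moment; what a row does not reach only later rows make up. A row lasts 1/10 s, in which the tool goes at most 50 mm and 8.59 degrees, less where a joint would pass 70% of its speed; a pose out of reach is approached as far as the arm can. A call with a number of a shift or a turn outside -1 to 1 is refused whole. A call with a gripper value outside its range is refused whole. The fingers move at their own pace and stop on an object; FORCE is the grip in N (left out, the last holds). Time passes only in rows, so rows that repeat a pose let the fingers close. It gives the time, the measured TCP pose, the force and the opening at its end, in the units of the state.
- status.get_obs(): the state, without advancing time (a new reading comes with each control period).
- camera(name): name is "side" or "top" or "wrist"; returns a dict with "image" (400x640x3 uint8, red, green, blue), "fx", "fy", "cx", "cy" (pixels), "world_from_camera" (4x4, takes a point from camera to world coordinates). Camera axes: x right, y down, z forward; pixel columns grow to the right and rows downward; lengths in m; the calibration is good to about 2 mm. A picture is of the moment at which its call begins. There is no depth.
- ctrl.hand_in(): hands the job in, once; it reports no verdict.
The state is a dict: "time_s": time; "qpos": joint angles; "joint_vel": joint speeds; "tau": joint torques, N m; "ee_pos": TCP position; "eef_rot": TCP orientation; "force": force on the tool from outside, world axes, zero at the start; "moment": the same for the moment, N m; "grip_width": finger opening in m.
Only numpy, scipy, OpenCV 4.12 (cv2) and the standard library are available. Lean on these libraries where they do the work, as an engineer would, in place of code of your own. Each camera call takes 0.05 s, during which the arm holds its last target.

### The job

Two seed jars still stand out on the potting bench: stand each one upright in an empty cell of its own in the open top storage tray, setting it down rather than dropping it. Then swing the tray's lid over and press its front edge down until it clicks under the latch, and keep pressing after the click: finish with the lid fully home and your fingers still pressing firmly on it. Leave the other things on the bench where they are.

Things in the scene. Friction and masses are not known exactly. Their poses are not given: they have to be found in the camera images.
- trays: stack of three grey plastic storage trays (fixed), 157 mm square over the rim, top rim 102 mm above the bench. Origin under its centre on the bench. The top tier has 2 x 2 cells 66 mm square, floor 71 mm above the bench; outer walls and 3 mm dividers reach 31 mm above that floor. The lid hinges along the -y rim, the latch is midway along the +y side
- lid (a joint): angle of the grey lid, a cover 157 x 157 mm and 50 mm deep with 3 mm walls: 0 shut on the rim, 1.57 upright, up to 1.95 leaning back beyond the trays' -y side. Stiff hinge: it stays where it is left and takes 1 to 2 N at the front edge to swing. At about 0.065 its lug meets the latch
- latch (a joint): sprung black clip, 34 mm wide, upright at the middle of the trays' +y side, top 130 mm above the bench: 0 upright at rest, about 0.045 rad outward while the lid's lug rides past it; springs back to 0 over the lug at the click
- lid_press (a point): middle of the black thumb pad (50 x 18 mm) on the lid's outer face, 14 mm in from its front (latch) edge, half-way along it, 143 mm from the hinge line; 152 mm above the bench when shut. From where the lug meets the latch it takes 7 to 11 N here to push past; the force drops at the click, 9 mm of travel in all, then the lid stops hard on the rim
- lid_hinge (a point): middle of the lid's hinge line, which runs along the trays' x axis at y = -78.5 mm, 102 mm above the bench; opening lifts the lid's +y edge up and over towards -y. The shut lid's top face is 50 mm above this line
- cell1 (a point): cell of the top tray at its latch side, -x end: the point 36 mm above the middle of the cell's floor, where the centre of a jar standing there belongs (cells 69 mm apart, centre to centre)
- cell2 (a point): cell of the top tray at its latch side, +x end: the point 36 mm above the middle of the cell's floor, where the centre of a jar standing there belongs (cells 69 mm apart, centre to centre)
- cell3 (a point): cell of the top tray at its hinge side, -x end: the point 36 mm above the middle of the cell's floor, where the centre of a jar standing there belongs (cells 69 mm apart, centre to centre)
- cell4 (a point): cell of the top tray at its hinge side, +x end: the point 36 mm above the middle of the cell's floor, where the centre of a jar standing there belongs (cells 69 mm apart, centre to centre)
- jar1_mid (a point): amber glass seed jar with a green screw cap and pale label, a straight round body 40 mm in diameter (39 mm at the cap), 72 mm tall, 60 to 120 g; this point is its centre, half-way up; z is its own axis. Starts standing on the bench to the left of the trays
- jar2_mid (a point): amber glass seed jar with a green screw cap and pale label, a straight round body 40 mm in diameter (39 mm at the cap), 72 mm tall, 60 to 120 g; this point is its centre, half-way up; z is its own axis. Starts standing on the bench to the left of the trays
- jar3_mid (a point): amber glass seed jar with a green screw cap and pale label, a straight round body 40 mm in diameter (39 mm at the cap), 72 mm tall, 60 to 120 g; this point is its centre, half-way up; z is its own axis. Starts standing in a cell on the hinge side of the top tray
- jar4_mid (a point): amber glass seed jar with a green screw cap and pale label, a straight round body 40 mm in diameter (39 mm at the cap), 72 mm tall, 60 to 120 g; this point is its centre, half-way up; z is its own axis. Starts standing in a cell on the hinge side of the top tray
- pot: white ceramic plant pot, 132 mm across the rim, 115 mm tall; bystander, origin under its middle
- sieve: black plastic garden sieve, 200 mm across, 55 mm tall; bystander, origin under its middle
- trowel: polished steel trowel with a wooden handle lying flat, about 300 mm long, 28 mm high; bystander, origin under its middle
- tamper: olive-wood tamper standing on its 68 mm disc, 104 mm tall; bystander, origin under its middle
- clay_pot: small terracotta pot, 82 mm across the rim, 66 mm tall; bystander, origin under its middle
- label_tub: blue tub of plant labels, 62 mm across, 75 mm tall with labels standing to 125 mm; bystander, origin under its middle
There are look-alikes about, which are no part of the job. What is shaped like the trays but red is not meant.

How it is judged:
By the outcome, as a careful person would: the job done as asked, in the order asked, and still so for the second after the job is handed in, while the arm keeps its last pose, push and grip.
It also fails if it takes over 69 s, if anything falls off the work surface, if the arm or the gripper's body presses on something with over 40 N, if the wrist force passes 120 N, or if a joint passes its speed limit or range.

## Working session

There is one attempt and no reset: what is moved stays moved. The work goes in short steps, Python scripts to look and compute and a shell command to move; the robot and the scene stay as the last step left them, time stands still between calls to the robot, and variables do not carry over. Pictures are saved under pics/ and viewed, and the job is handed in when it is done.

```bash
mkdir -p pics
cat > h.py <<'E'
import numpy as np, cv2
from station import status, camera, ctrl
def snap(name,fn):
    c=camera(name); cv2.imwrite('pics/'+fn+'.png',c['image'][:,:,::-1]); 
    np.savez('pics/'+fn+'.npz',**{k:v for k,v in c.items()}); return c
def load(fn): return dict(np.load('pics/'+fn+'.npz'))
def ray(c,u,v):
    M=np.array(c['world_from_camera']); d=M[:3,:3]@np.array([(u-c['cx'])/c['fx'],(v-c['cy'])/c['fy'],1]); return M[:3,3],d
def atz(c,u,v,z):
    o,d=ray(c,u,v); return o+d*(z-o[2])/d[2]
def proj(c,p):
    M=np.linalg.inv(np.array(c['world_from_camera'])); q=M[:3,:3]@np.array(p)+M[:3,3]; return np.array([c['fx']*q[0]/q[2]+c['cx'],c['fy']*q[1]/q[2]+c['cy']])
def crop(fn,out,x0,y0,x1,y1,s):
    im=cv2.imread('pics/'+fn+'.png')[y0:y1,x0:x1]; cv2.imwrite('pics/'+out+'.png',cv2.resize(im,None,fx=s,fy=s,interpolation=cv2.INTER_CUBIC))
E
python3 - <<'E'
from h import *
np.set_printoptions(precision=4,suppress=True)
for n in ['side','top','wrist']:
    c=snap(n,n+'0'); print(n,c['fx'],c['cx'],c['cy']);print(np.array(c['world_from_camera']))
o=status.get_obs()
print(o)
E
```

```text
side 379.72501103090144 321.48343456403194 201.34822796367476
[[ 0.4324 -0.7043  0.563  -0.0231]
 [-0.9016 -0.3324  0.2767 -0.2152]
 [-0.0078 -0.6273 -0.7788  0.8616]
 [ 0.      0.      0.      1.    ]]
top 479.7492153296762 317.5897116589982 190.3671826554291
[[-0.0288 -0.9985  0.0467  0.4065]
 [-0.9996  0.0288 -0.0019  0.0355]
 [ 0.0005 -0.0467 -0.9989  1.5413]
 [ 0.      0.      0.      1.    ]]
wrist 360.49247766274794 319.90067926483084 198.2085815445579
[[ 0.2927  0.9212  0.2565  0.0866]
 [ 0.9562 -0.282  -0.0783  0.5478]
 [ 0.0002  0.2682 -0.9634  0.3844]
 [ 0.      0.      0.      1.    ]]
{'time_s': 0.15, 'qpos': array([ 1.2084,  0.3003,  1.5214, -0.    ,  1.3207, -0.0666]), 'joint_vel': array([ 0.002 , -0.0004, -0.0003, -0.0006, -0.0019, -0.0008]), 'tau': array([  0.002 , -53.1967, -35.2818,   0.0708,   0.0237,  -0.    ]), 'ee_pos': array([0.1603, 0.5259, 0.205 ]), 'eef_rot': array([-3.1407, -0.    ,  2.8458]), 'force': array([-0.1679, -0.351 ,  0.11  ]), 'moment': array([ 0.0265,  0.0165, -0.0027]), 'grip_width': 0.0937988367037674}
```

View pics/side0.png

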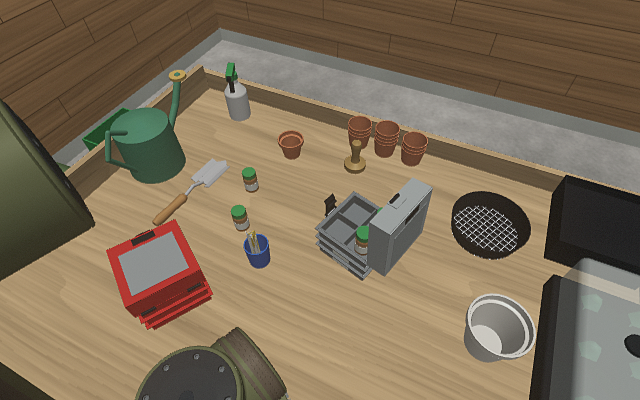

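View pics/top0.png

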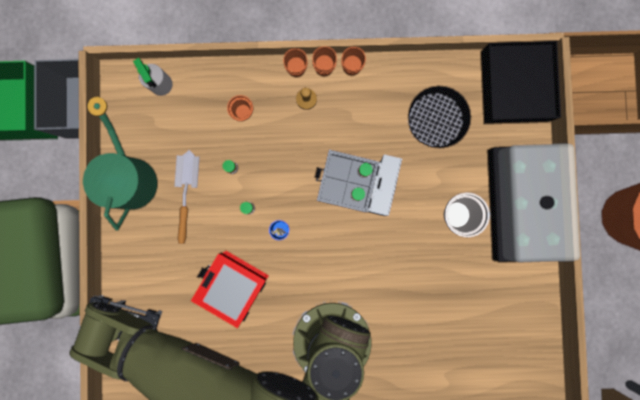

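View pics/wrist0.png

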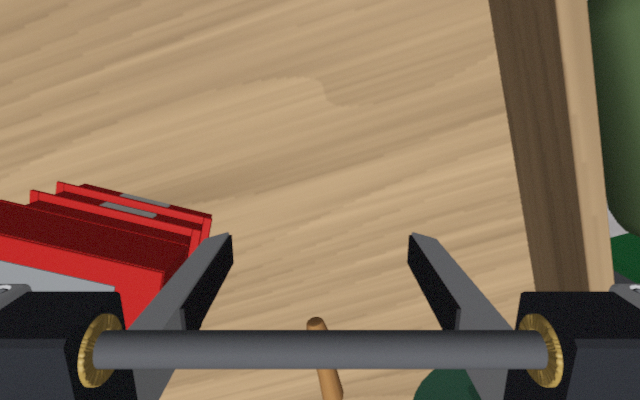

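Run:
```python
from h import *
crop('top0','t0a',210,135,410,235,4)
crop('side0','s0a',220,150,440,290,3.6)
```

```text
(no output)
```

View pics/t0a.png

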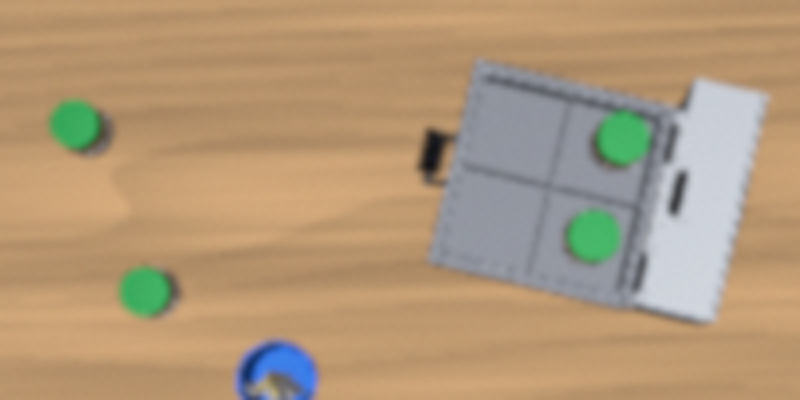

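View pics/s0a.png

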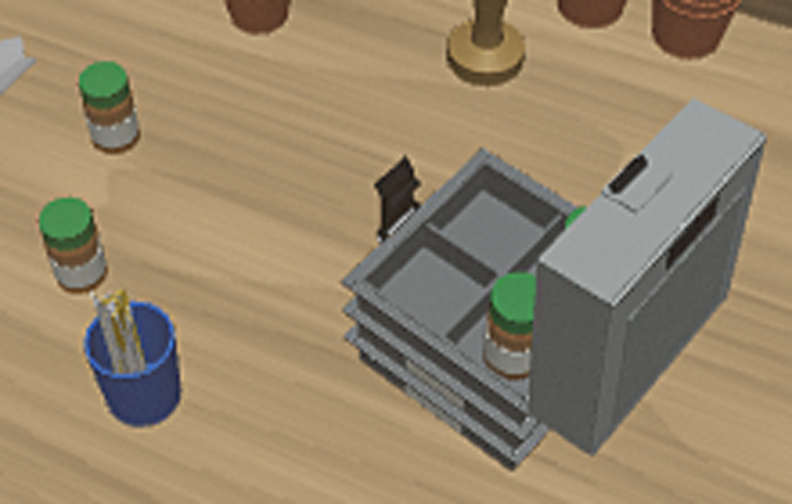

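Run:
```python
from h import *
np.set_printoptions(precision=4,suppress=True)
t=load('top0'); s=load('side0')
f=lambda u,v:(210+(u+.5)/4-.5,135+(v+.5)/4-.5)
g=lambda u,v:(220+(u+.5)/3.6-.5,150+(v+.5)/3.6-.5)
for n,p in dict(jA=(75,125),jB=(146,291),j3=(623,138),j4=(593,236)).items():
    print(n,'top',atz(t,*f(*p),.072 if n in('jA','jB') else .143))
for n,p in dict(jA=(106,82),jB=(68,222),j4=(516,302)).items():
    print(n,'side',atz(s,*g(*p),.072 if n in('jA','jB') else .143))
for n,p in dict(c1=(478,62),c2=(432,262),c3=(630,306)).items(): print(n,atz(t,*f(*p),.102))
for n,p in dict(c1=(482,150),c2=(344,284)).items(): print(n,'side',atz(s,*g(*p),.102))
print('latch top',atz(t,*f(433,152),.13),atz(s,*g(396,174),.13))
print('tub',atz(t,*f(278,380),.075))
print('div cross',atz(t,*f(548,186),.102), atz(s,*g(498,280),.102))
print('lid front edge at z.259',[atz(t,*f(*p),.259) for p in [(767,95),(712,322),(697,80),(640,303)]])
```

```text
jA top [0.5584 0.3046 0.072 ]
jB top [0.4294 0.2529 0.072 ]
j3 top [ 0.53   -0.1086  0.143 ]
j4 top [ 0.459  -0.0843  0.143 ]
jA side [0.5551 0.2977 0.072 ]
jB side [0.4247 0.2474 0.072 ]
j4 side [ 0.452  -0.0858  0.143 ]
c1 [ 0.5942 -0.0054  0.102 ]
c2 [0.4445 0.0336 0.102 ]
c3 [ 0.4072 -0.1138  0.102 ]
c1 side [ 0.5924 -0.0067  0.102 ]
c2 side [0.4431 0.0318 0.102 ]
latch top [0.5248 0.0305 0.13  ] [0.5242 0.031  0.13  ]
tub [0.3587 0.1534 0.075 ]
div cross [ 0.4991 -0.0552  0.102 ] [ 0.4905 -0.0608  0.102 ]
lid front edge at z.259 [array([ 0.5459, -0.1942,  0.259 ]), array([ 0.3949, -0.1519,  0.259 ]), array([ 0.5574, -0.1476,  0.259 ]), array([ 0.409 , -0.1043,  0.259 ])]
```

```bash
cat >> h.py <<'E'
from scipy.spatial.transform import Rotation as Ro
def row(p,rpy):
    o=status.get_obs(); R=Ro.from_euler('xyz',o['eef_rot']); T=Ro.from_euler('xyz',rpy)
    d=R.inv().apply(np.array(p)-o['ee_pos']); r=(R.inv()*T).as_rotvec()/(np.pi/2)
    print('ROW',np.round(d,4),np.round(r,4)); return d,r
E
python3 - <<'E'
from h import *
from scipy.optimize import least_squares
np.set_printoptions(precision=4,suppress=True)
t=load('top0'); s=load('side0')
f=lambda u,v:(210+(u+.5)/4-.5,135+(v+.5)/4-.5)
g=lambda u,v:(220+(u+.5)/3.6-.5,150+(v+.5)/3.6-.5)
h=.0785
obs=[(t,(h,h,.102),f(478,62)),(t,(-h,h,.102),f(432,262)),(s,(h,h,.102),g(482,150)),(s,(-h,h,.102),g(344,284)),(t,(0,0,.102),f(548,186)),(s,(0,0,.102),g(498,276)),(s,(-h,-h,.0),g(512,468))]
def w(x,p):
    c,s_=np.cos(x[2]),np.sin(x[2]); return np.array([x[0]+c*p[0]-s_*p[1],x[1]+s_*p[0]+c*p[1],p[2]])
fun=lambda x:np.concatenate([proj(c,w(x,p))-np.array(q) for c,p,q in obs])
r=least_squares(fun,[.5,-.06,-.25],loss='soft_l1'); print(r.x); print(fun(r.x).reshape(-1,2))
for n,p in dict(c1=(-.0345,.0345,.107),c2=(.0345,.0345,.107),c3=(-.0345,-.0345,.107),c4=(.0345,-.0345,.107)).items(): print(n,w(r.x,p))
row([.556,.302,.20],[np.pi,0,1.316])
E
```

```text
[ 0.4982 -0.0605 -0.2654]
[[-0.051  -0.104 ]
 [-0.755   0.5094]
 [-0.1879 -0.7363]
 [-1.5085 -0.571 ]
 [ 1.7515  0.2442]
 [ 1.0613 -1.2714]
 [ 0.3677  5.9499]]
c1 [ 0.4739 -0.0181  0.107 ]
c2 [ 0.5405 -0.0362  0.107 ]
c3 [ 0.4558 -0.0847  0.107 ]
c4 [ 0.5224 -0.1028  0.107 ]
ROW [-0.4438 -0.0989  0.0051] [-0.0005  0.0004  0.9739]
```

```bash
python3 -m jog '[[-0.444,-0.099,0,0,0,0.974,1],[-0.444,-0.099,0,0,0,0.974,1],[-0.444,-0.099,0,0,0,0.974,1],[-0.444,-0.099,0,0,0,0.974,1],[-0.444,-0.099,0,0,0,0.974,1],[-0.444,-0.099,0,0,0,0.974,1],[-0.444,-0.099,0,0,0,0.974,1],[-0.444,-0.099,0,0,0,0.974,1],[-0.444,-0.099,0,0,0,0.974,1],[-0.444,-0.099,0,0,0,0.974,1],[-0.444,-0.099,0,0,0,0.974,1],[-0.444,-0.099,0,0,0,0.974,1],[-0.444,-0.099,0,0,0,0.974,1],[-0.444,-0.099,0,0,0,0.974,1],[-0.444,-0.099,0,0,0,0.974,1],[-0.444,-0.099,0,0,0,0.974,1]]'
python3 -c "
from h import *
snap('wrist','w1')"
```

```text
time_s: 1.75
ee_pos: [0.5558, 0.3021, 0.2052]
eef_rot: [-3.142, 0.001, 1.317]
force: [-0.3, -0.3, -0.5]
grip_width: 0.0939
```

View pics/w1.png

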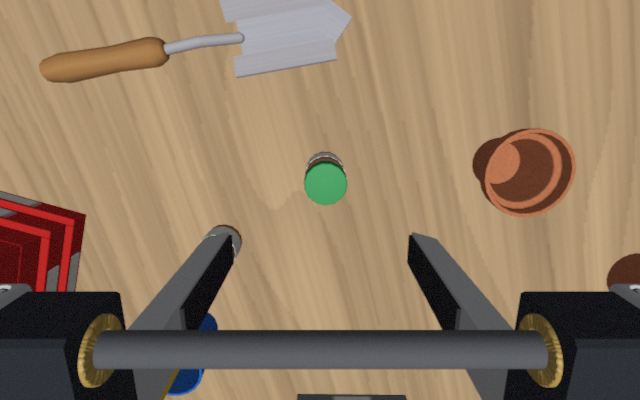

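Run:
```python
from h import *
np.set_printoptions(precision=4,suppress=True)
c=load('w1')
print(atz(c,325.5,184,.072), 'bottom', atz(c,325,155,0))
o=status.get_obs(); print(proj(c,o['ee_pos']))
a=atz(c,325.5,184,.072)
row([a[0],a[1],.035],[np.pi,0,1.306])
```

```text
[0.5628 0.3042 0.072 ] bottom [0.5671 0.3186 0.    ]
[318.3174 247.7058]
ROW [0.004  0.006  0.1702] [0.     0.0004 0.0069]
```

```bash
python3 -m jog '[[0.003,0.004,0.05,0,0,0.007,1],[0.003,0.004,0.1,0,0,0.007,1],[0.003,0.004,0.14,0,0,0.007,1],[0.003,0.004,0.16,0,0,0.007,1],[0.003,0.004,0.171,0,0,0.007,1],[0.003,0.004,0.171,0,0,0.007,1],[0.003,0.004,0.171,0,0,0.007,-0.3],[0.003,0.004,0.171,0,0,0.007,-0.3],[0.003,0.004,0.171,0,0,0.007,-0.3],[0.003,0.004,0.171,0,0,0.007,-0.3],[0.003,0.004,0.171,0,0,0.007,-0.3],[0.003,0.004,0.171,0,0,0.007,-0.3]]' 20
```

```text
time_s: 3.0
ee_pos: [0.5606, 0.3038, 0.0344]
eef_rot: [3.141, 0.001, 1.306]
force: [-0.3, -0.3, -0.1]
grip_width: 0.0494
```

```bash
python3 -m jog '[[0,0,0,0,0,0,-1],[0,0,0,0,0,0,-1],[0,0,0,0,0,0,-1],[0,0,0,0,0,0,-1],[0,0,0,0,0,0,-1],[0,0,-0.02,0,0,0,-1],[0,0,-0.04,0,0,0,-1],[0,0,-0.08,0,0,0,-1],[0,0,-0.12,0,0,0,-1],[0,0,-0.15,0,0,0,-1],[0,0,-0.15,0,0,0,-1],[0,0,-0.15,0,0,0,-1]]' 20
python3 -c "
from h import *
snap('wrist','w2')
np.set_printoptions(precision=4,suppress=True)
row([.5405,-.0362,.19],[np.pi,0,1.3054])"
```

```text
time_s: 4.2
ee_pos: [0.5605, 0.3039, 0.1842]
eef_rot: [3.141, 0.001, 1.306]
force: [0.1, -0.7, -2.2]
grip_width: 0.039
ROW [-0.3332  0.0701 -0.0064] [-0.0007  0.0011  0.0002]
```

View pics/w2.png

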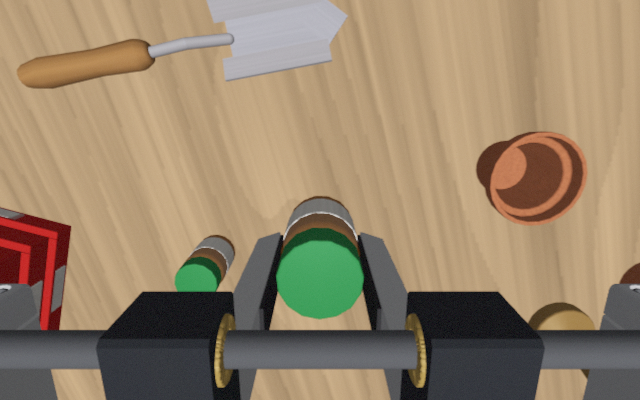

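```bash
python3 -c "
from h import *
c=load('w2'); print(atz(c,320,272,.222))"
python3 -m jog '[[-0.04,0.01,-0.02,0,0,0,-1],[-0.08,0.02,-0.02,0,0,0,-1],[-0.12,0.03,-0.02,0,0,0,-1],[-0.16,0.04,-0.02,0,0,0,-1],[-0.2,0.05,-0.02,0,0,0,-1],[-0.24,0.06,-0.02,0,0,0,-1],[-0.28,0.07,-0.02,0,0,0,-1],[-0.31,0.07,-0.02,0,0,0,-1],[-0.333,0.07,-0.02,0,0,0,-1],[-0.333,0.07,-0.02,0,0,0,-1],[-0.333,0.07,-0.02,0,0,0,-1],[-0.333,0.07,-0.02,0,0,0,-1]]' 20
python3 -c "
from h import *
snap('wrist','w3');snap('top','top3');snap('side','side3');crop('top3','t3a',210,135,410,235,4);crop('side3','s3a',300,130,450,290,3.6)"
```

```text
[0.5626592  0.30837942 0.222     ]
time_s: 5.45
ee_pos: [0.5405, -0.0351, 0.2029]
eef_rot: [-3.139, 0.002, 1.307]
force: [-0.6, 0.6, -0.6]
grip_width: 0.0391
```

View pics/w3.png

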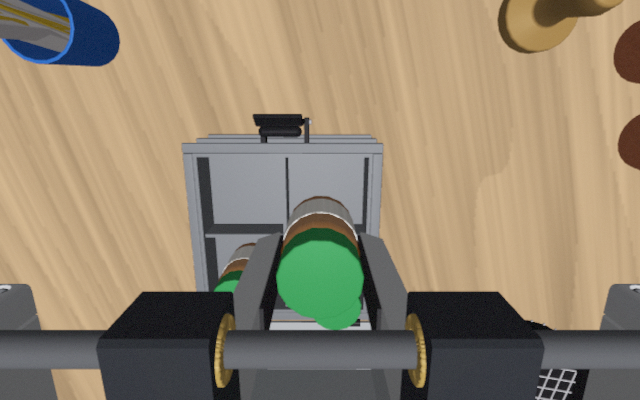

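View pics/s3a.png

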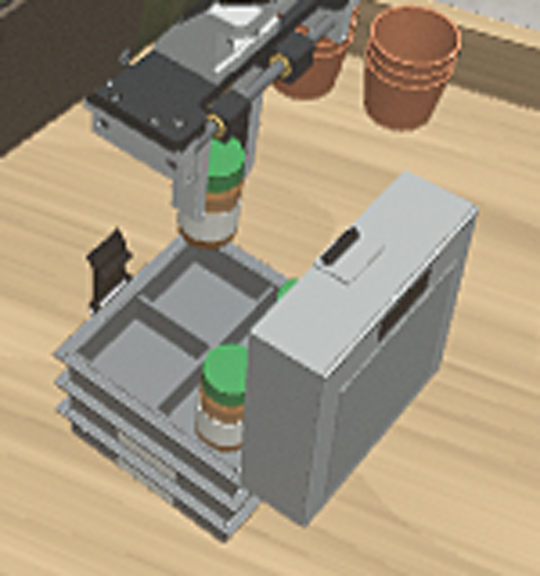

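Run:
```python
from h import *
np.set_printoptions(precision=4,suppress=True)
c=load('w3')
P=[atz(c,u,v,.102) for u,v in [(184,144),(383,145)]]; print(P, np.linalg.norm(P[1]-P[0]), np.arctan2(*(P[1]-P[0])[1::-1]))
print('divider', atz(c,287,157,.102), atz(c,245,229,.102))
print('cap',atz(c,320,274,.241))
x=[.4982,-.0605,-.2654]
def w(x,p):
    c,s_=np.cos(x[2]),np.sin(x[2]); return np.array([x[0]+c*p[0]-s_*p[1],x[1]+s_*p[0]+c*p[1],p[2]])
for p in [(-.0785,.0785,.102),(.0785,.0785,.102),(0,.0785,.102),(0,0,.102)]: print(w(x,p),proj(c,w(x,p)))
```

```text
[array([0.4511, 0.0339, 0.102 ]), array([ 0.5996, -0.0073,  0.102 ])] 0.15415756705149947 -0.2703600756349964
divider [0.5252 0.0032 0.102 ] [ 0.4746 -0.045   0.102 ]
cap [ 0.5426 -0.0313  0.241 ]
[0.443  0.0358 0.102 ] [173.3497 144.2726]
[ 0.5945 -0.0053  0.102 ] [376.0206 144.2823]
[0.5188 0.0153 0.102 ] [274.6651 144.2774]
[ 0.4982 -0.0605  0.102 ] [277.8319 238.8738]
```

```bash
python3 -m jog '[[-0.003,0.004,0.02,0,0,0,-1],[-0.003,0.004,0.04,0,0,0,-1],[-0.003,0.004,0.06,0,0,0,-1],[-0.003,0.004,0.075,0,0,0,-1],[-0.003,0.004,0.083,0,0,0,-1],[-0.003,0.004,0.083,0,0,0,-1],[-0.003,0.004,0.083,0,0,0,-1]]' 20
python3 -c "
from h import *
snap('wrist','w4');snap('side','side4');crop('side4','s4a',300,130,450,290,3.6)"
```

```text
time_s: 6.3
ee_pos: [0.5439, -0.039, 0.121]
eef_rot: [-3.141, 0.002, 1.307]
force: [0.8, 0.6, -0.9]
grip_width: 0.0395
```

View pics/w4.png

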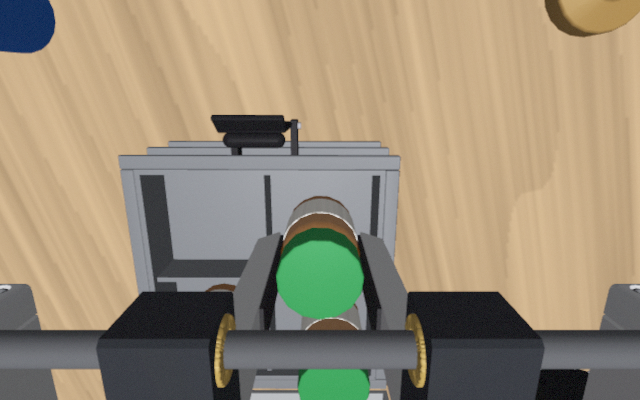

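View pics/s4a.png

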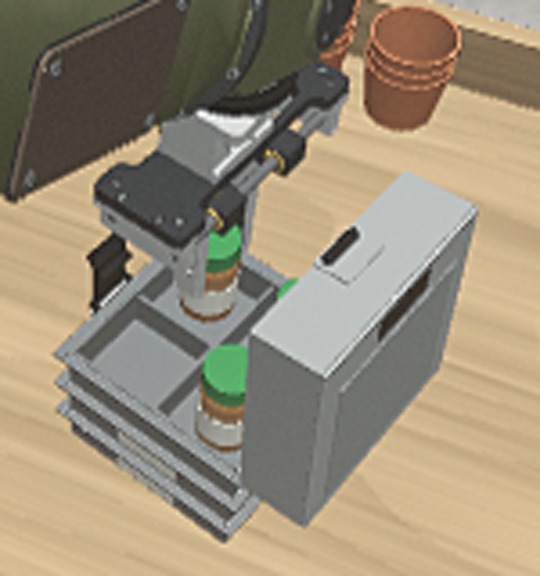

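Run:
```python
from h import *
np.set_printoptions(precision=4,suppress=True)
c=load('side4');w=load('w4')
g=lambda q:((q+.5)-np.array([300,130]))*3.6-.5
for X in [(.5405,-.0362),(.5435,-.037),(.5439,-.039)]:
    print(X,'bottom',g(proj(c,(*X,.0866))),'top',g(proj(c,(*X,.1586))))
for q in [(121,157),(399,157)]: print(atz(w,*q,.102))
print('cross',atz(w,268,262,.102))
```

```text
(0.5405, -0.0362) bottom [203.0114 299.9491] top [209.8032 234.9887]
(0.5435, -0.037) bottom [205.6628 297.2879] top [212.606  232.2688]
(0.5439, -0.039) bottom [208.4865 297.84  ] top [215.6051 232.8314]
[0.4507 0.0338 0.102 ]
[ 0.599  -0.0064  0.102 ]
cross [ 0.5102 -0.048   0.102 ]
```

```bash
python3 -m jog '[[0,0,0.004,0,0,0,-1],[0,0,0.008,0,0,0,-1],[0,0,0.011,0,0,0,-1],[0,0,0.014,0,0,0,-1],[0,0,0.014,0,0,0,-1],[0,0,0.015,0,0,0,-1],[0,0,0.015,0,0,0,-1]]' 20
```

```text
time_s: 7.1
ee_pos: [0.544, -0.0392, 0.1062]
eef_rot: [-3.141, 0.002, 1.307]
force: [-0.1, -0.1, -2.0]
grip_width: 0.0393
```

```bash
python3 -m jog '[[0,0,0.001,0,0,0,-1],[0,0,0.0015,0,0,0,-1],[0,0,0.002,0,0,0,-1],[0,0,0.002,0,0,0,-1]]' 20
```

```text
time_s: 7.5
ee_pos: [0.5442, -0.0392, 0.1052]
eef_rot: [3.141, 0.001, 1.307]
force: [-3.2, 0.5, 10.0]
grip_width: 0.0392
```

```bash
python3 -m jog '[[0,0,-0.001,0,0,0,-1],[0,0,-0.001,0,0,0,0.12],[0,0,-0.001,0,0,0,0.12],[0,0,-0.001,0,0,0,0.12],[0,0,-0.001,0,0,0,0.12],[0,0,-0.02,0,0,0,0.12],[0,0,-0.05,0,0,0,0.12],[0,0,-0.09,0,0,0,0.12],[0,0,-0.12,0,0,0,0.12],[0,0,-0.12,0,0,0,0.12]]' 20
python3 -c "
from h import *
snap('wrist','w5');snap('side','side5');crop('side5','s5a',300,130,450,290,3.6)"
```

```text
time_s: 8.5
ee_pos: [0.5455, -0.0392, 0.2294]
eef_rot: [3.134, 0.001, 1.307]
force: [0.8, -0.1, -1.3]
grip_width: 0.0525
```

View pics/w5.png

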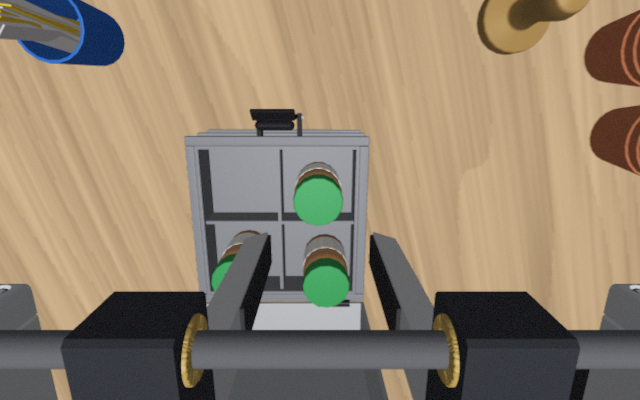

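View pics/s5a.png

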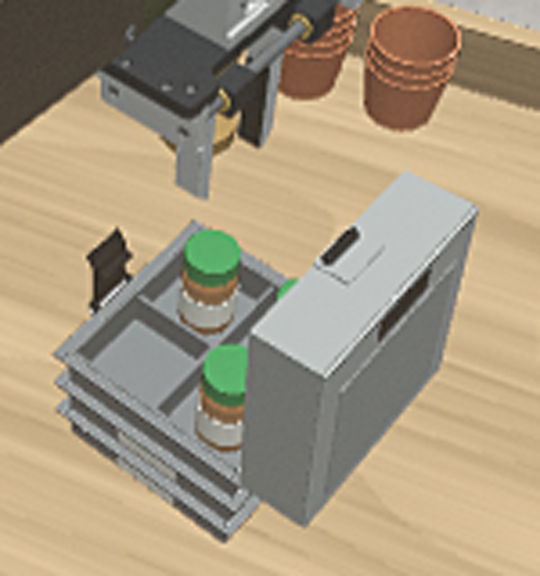

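Run:
```python
from h import *
np.set_printoptions(precision=4,suppress=True)
print(atz(load('w2'),199,274,.072))
row([.429,.252,.2],[np.pi,0,1.3054])
```

```text
[0.4384 0.2611 0.072 ]
ROW [ 0.251  -0.187   0.0245] [0.0007 0.0009 0.0011]
```

```bash
python3 -m jog '[[0.03,-0.025,0,0,0,0,0.5],[0.06,-0.05,0,0,0,0,1],[0.1,-0.075,0,0,0,0,1],[0.13,-0.1,0,0,0,0,1],[0.16,-0.125,0,0,0,0,1],[0.2,-0.15,0,0,0,0,1],[0.23,-0.17,0.01,0,0,0,1],[0.251,-0.187,0.02,0,0,0,1],[0.251,-0.187,0.025,0,0,0,1],[0.251,-0.187,0.025,0,0,0,1],[0.251,-0.187,0.025,0,0,0,1]]' 20
python3 -c "
from h import *
snap('wrist','w6')"
```

```text
time_s: 9.7
ee_pos: [0.4293, 0.2512, 0.1992]
eef_rot: [3.141, 0.002, 1.306]
force: [0.1, -0.4, 0.8]
grip_width: 0.0937
```

View pics/w6.png

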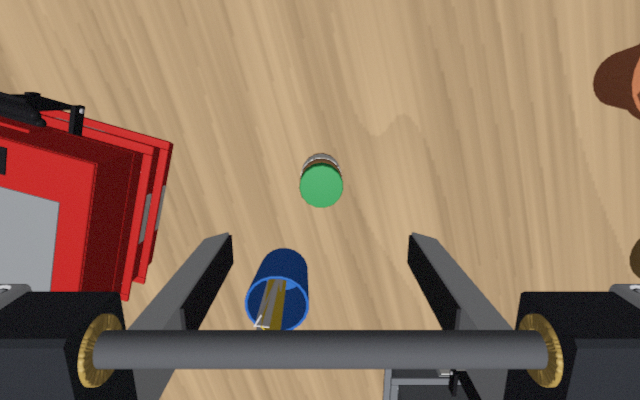

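Run:
```python
from h import *
np.set_printoptions(precision=4,suppress=True)
a=atz(load('w6'),321,186,.072);print(a)
row([a[0],a[1],.0344],[np.pi,0,1.3054])
print(atz(load('w6'),277,300,.075))
```

```text
[0.4322 0.2538 0.072 ]
ROW [0.0035 0.0018 0.1651] [0.0006 0.001  0.0003]
[0.3631 0.1582 0.075 ]
```

```bash
python3 -m jog '[[0.004,0,0.05,0,0,0,1],[0.004,0,0.1,0,0,0,1],[0.004,0,0.14,0,0,0,1],[0.004,0,0.16,0,0,0,1],[0.004,0,0.165,0,0,0,1],[0.004,0,0.165,0,0,0,1],[0.004,0,0.165,0,0,0,-1],[0.004,0,0.165,0,0,0,-1],[0.004,0,0.165,0,0,0,-1],[0.004,0,0.165,0,0,0,-1],[0.004,0,0.165,0,0,0,-1],[0.004,0,0.165,0,0,0,-1],[0.004,0,0.165,0,0,0,-1],[0.004,0,0.165,0,0,0,-1],[0.004,0,0.165,0,0,0,-1],[0.004,0,0.165,0,0,0,-1]]' 20
```

```text
time_s: 11.35
ee_pos: [0.4307, 0.2547, 0.0345]
eef_rot: [3.14, 0.002, 1.306]
force: [0.6, -0.9, -0.1]
grip_width: 0.0393
```

```bash
python3 -m jog '[[0,0,-0.02,0,0,0,-1],[0,0,-0.05,0,0,0,-1],[0,0,-0.09,0,0,0,-1],[0,0,-0.13,0,0,0,-1],[0,0,-0.16,0,0,0,-1],[0,0,-0.17,0,0,0,-1],[0,0,-0.17,0,0,0,-1]]' 20
python3 -c "
from h import *
snap('wrist','w7')
np.set_printoptions(precision=4,suppress=True)
row([.4776,-.0211,.205],[np.pi,0,1.3054])"
```

```text
time_s: 12.05
ee_pos: [0.4307, 0.2551, 0.2049]
eef_rot: [3.14, 0.001, 1.306]
force: [-0.3, 0.0, -2.0]
grip_width: 0.0397
ROW [-0.254   0.1179 -0.001 ] [0.0002 0.0014 0.0003]
```

View pics/w7.png

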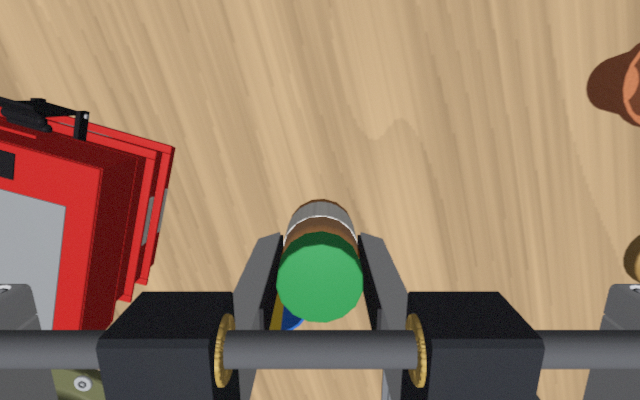

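```bash
python3 -m jog '[[-0.03,0.014,0,0,0,0,-1],[-0.07,0.03,0,0,0,0,-1],[-0.11,0.05,0,0,0,0,-1],[-0.15,0.07,0,0,0,0,-1],[-0.19,0.09,0,0,0,0,-1],[-0.22,0.105,0,0,0,0,-1],[-0.245,0.115,0,0,0,0,-1],[-0.254,0.118,0,0,0,0,-1],[-0.254,0.118,0,0,0,0,-1],[-0.254,0.118,0.02,0,0,0,-1],[-0.254,0.118,0.04,0,0,0,-1],[-0.254,0.118,0.06,0,0,0,-1],[-0.254,0.118,0.075,0,0,0,-1],[-0.254,0.118,0.084,0,0,0,-1],[-0.254,0.118,0.084,0,0,0,-1],[-0.254,0.118,0.084,0,0,0,-1]]' 20
python3 -c "
from h import *
snap('wrist','w8');snap('side','side8');crop('side8','s8a',300,130,450,290,3.6)"
```

```text
time_s: 13.7
ee_pos: [0.4778, -0.0209, 0.1204]
eef_rot: [3.141, 0.002, 1.306]
force: [-0.9, -0.7, -0.8]
grip_width: 0.0393
```

View pics/w8.png

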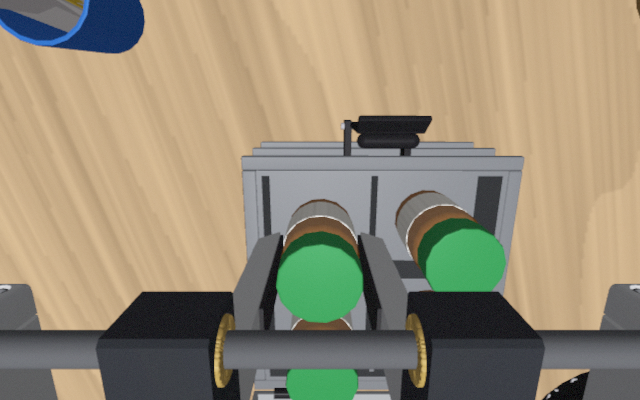

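View pics/s8a.png

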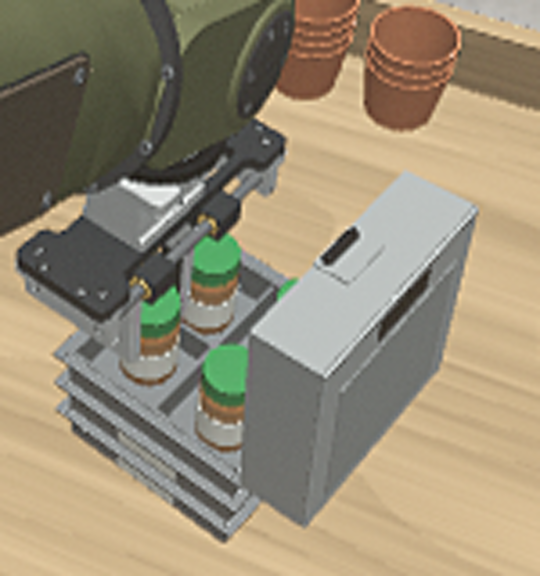

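```bash
python3 -m jog '[[0,0,0.004,0,0,0,-1],[0,0,0.008,0,0,0,-1],[0,0,0.011,0,0,0,-1],[0,0,0.013,0,0,0,-1],[0,0,0.014,0,0,0,-1],[0,0,0.015,0,0,0,-1],[0,0,0.0155,0,0,0,-1],[0,0,0.0155,0,0,0,-1]]' 20
```

```text
time_s: 14.6
ee_pos: [0.4781, -0.0212, 0.1055]
eef_rot: [3.14, 0.002, 1.306]
force: [-1.0, 0.5, 1.9]
grip_width: 0.0394
```

```bash
python3 -m jog '[[0,0,0.0007,0,0,0,-1],[0,0,0.0007,0,0,0,-1]]' 20
```

```text
time_s: 14.8
ee_pos: [0.4782, -0.0212, 0.1054]
eef_rot: [3.139, 0.002, 1.306]
force: [-2.8, 0.4, 9.1]
grip_width: 0.0394
```

```bash
python3 -m jog '[[0,0,-0.0005,0,0,0,0.12],[0,0,-0.0005,0,0,0,0.12],[0,0,-0.0005,0,0,0,0.12],[0,0,-0.0005,0,0,0,0.12],[0,0,-0.02,0,0,0,0.12],[0,0,-0.05,0,0,0,0.12],[0,0,-0.09,0,0,0,0.12],[0,0,-0.13,0,0,0,0.12],[0,0,-0.17,0,0,0,-1],[0,0,-0.19,0,0,0,-1],[0,0,-0.2,0,0,0,-1],[0,0,-0.2,0,0,0,-1]]' 20
python3 -c "
from h import *
snap('wrist','w9');snap('side','side9');snap('top','top9');crop('side9','s9a',300,130,450,290,3.6)"
```

```text
time_s: 16.0
ee_pos: [0.4781, -0.0207, 0.3058]
eef_rot: [3.138, 0.002, 1.306]
force: [-0.4, 0.4, -0.8]
grip_width: 0.0242
```

View pics/w9.png

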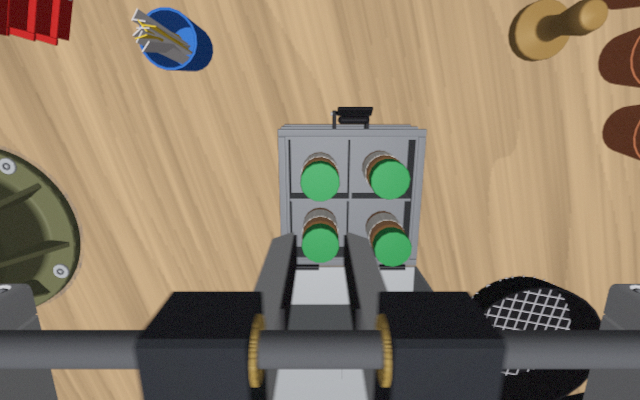

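View pics/s9a.png

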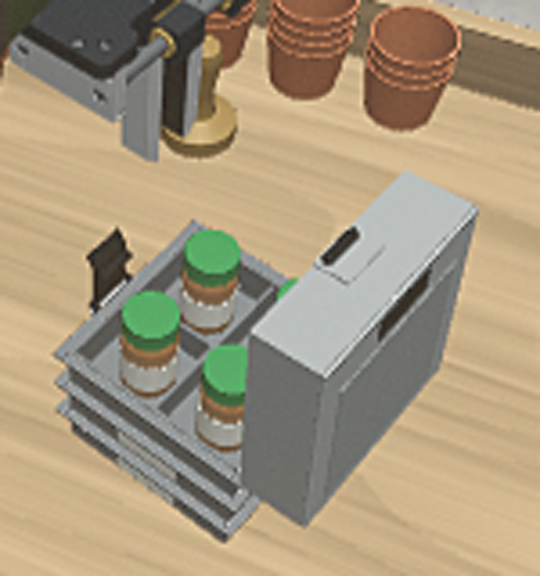

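Run:
```python
from h import *
from scipy.optimize import least_squares
np.set_printoptions(precision=4,suppress=True)
c=load('side9')
X=[.502,-.0625,-.265]
def w(p,X=X):
    c,s_=np.cos(X[2]),np.sin(X[2]); return np.array([X[0]+c*p[0]-s_*p[1],X[1]+s_*p[0]+c*p[1],p[2]])
def lid(phi,x,s,h): return (x,-.0785+s*np.cos(phi)-h*np.sin(phi),.102+s*np.sin(phi)+h*np.cos(phi))
g=lambda u,v:np.array((300+(u+.5)/3.6-.5,130+(v+.5)/3.6-.5))
obs=[((-.0785,.157,0),g(250,330)),((-.0785,.157,.05),g(323,375)),((.0785,.157,0),g(407,173)),((.0785,.157,.05),g(478,210)),((-.0785,0,.05),g(305,525))]
f=lambda v:np.concatenate([proj(c,w(lid(v[0],*p)))+v[1:3]-q for p,q in obs])
r=least_squares(f,[1.5,0,0]);print(r.x,f(r.x).reshape(-1,2))
ph=r.x[0]
for s in (.125,.135,.143): print(s,lid(ph,0,s,.05), w(lid(ph,0,s,.05)))
```

```text
[ 1.5113 -1.432   0.273 ] [[-0.3619  0.2962]
 [ 0.8645  0.7726]
 [-0.6249 -1.2208]
 [ 0.4094 -1.0419]
 [-0.287   1.1939]]
0.125 (0, np.float64(-0.12097958682401853), np.float64(0.22975165244825865)) [ 0.4703 -0.1793  0.2298]
0.135 (0, np.float64(-0.12038502998572302), np.float64(0.23973396190880114)) [ 0.4705 -0.1787  0.2397]
0.143 (0, np.float64(-0.11990938451508662), np.float64(0.2477198094772351)) [ 0.4706 -0.1782  0.2477]
```

```bash
cat >> h.py <<'E'
TX=[.502,-.0625,-.265]
def tw(p,X=TX):
    c,s_=np.cos(X[2]),np.sin(X[2]); return np.array([X[0]+c*p[0]-s_*p[1],X[1]+s_*p[0]+c*p[1],p[2]])
def wt(p,X=TX):
    c,s_=np.cos(X[2]),np.sin(X[2]); d=np.array(p)-np.array([X[0],X[1],0]); return np.array([c*d[0]+s_*d[1],-s_*d[0]+c*d[1],d[2]])
def lid(phi,s,h=.05): return np.array((0,-.0785+s*np.cos(phi)-h*np.sin(phi),.102+s*np.sin(phi)+h*np.cos(phi)))
E
python3 - <<'E'
from h import *
np.set_printoptions(precision=4,suppress=True)
row(tw((0,-.155,.305)),[np.pi,0,1.3058])
E
```

```text
ROW [-0.189   0.0345 -0.0007] [-0.0001  0.0015  0.0002]
```

```bash
python3 -m jog '[[-0.03,0.006,0,0,0,0,-1],[-0.06,0.012,0,0,0,0,-1],[-0.1,0.02,0,0,0,0,-1],[-0.14,0.027,0,0,0,0,-1],[-0.17,0.033,0,0,0,0,-1],[-0.189,0.035,0,0,0,0,-1],[-0.189,0.035,0,0,0,0,-1],[-0.189,0.035,0,0,0,0,-1],[-0.189,0.035,0,0,0,0,-1]]' 20
python3 -c "
from h import *
snap('wrist','w10');snap('side','side10');print(wt(status.get_obs()['ee_pos']))"
```

```text
time_s: 17.05
ee_pos: [0.462, -0.2113, 0.3039]
eef_rot: [-3.141, 0.002, 1.307]
force: [0.4, 0.7, 0.9]
grip_width: 0.0008
[ 0.00046    -0.15414067  0.30420395]
```

View pics/w10.png

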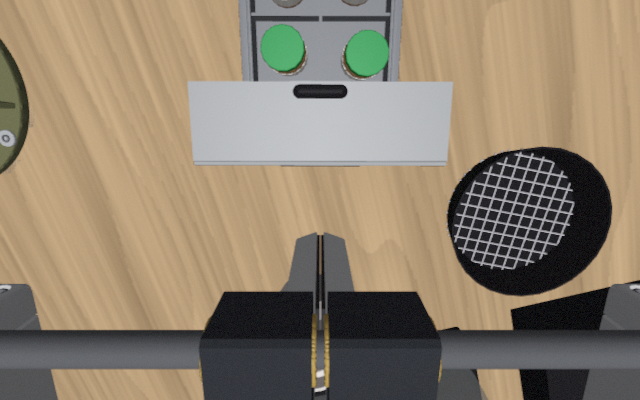

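View pics/side10.png

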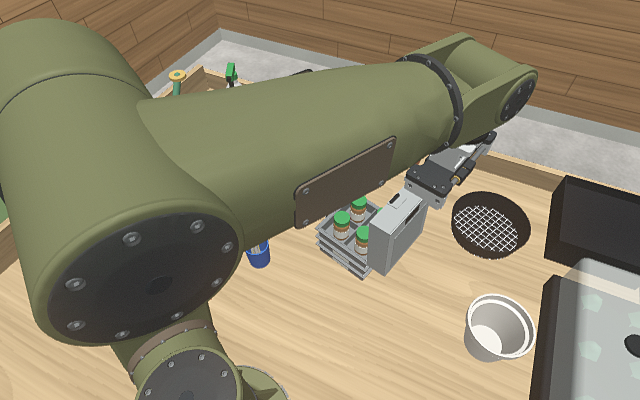

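Run:
```python
from h import *
np.set_printoptions(precision=4,suppress=True)
c=load('w10'); print(wt(atz(c,320,163,.258)),wt(atz(c,320,82,.262)))
p0=np.array([0,-.154,.304])
for phi in [1.51,1.4,1.3,1.2,1.1,1,.9,.8,.7,.6,.5,.4,.3,.2,.12,.065,0]:
    s=.143-.005*phi
    P=lid(phi,s); off=np.array([0,-.008*min(1,phi/.3),0]); T=P+off
    print(phi,T[1:],'rel x %.4f z %.4f'%(T[1]-p0[1],-(T[2]-p0[2])))
```

```text
[ 0.0014 -0.1163  0.258 ] [ 0.0014 -0.0678  0.262 ]
1.51 [-0.1282  0.2402] rel x 0.0258 z 0.0638
1.4 [-0.1127  0.2445] rel x 0.0413 z 0.0595
1.3 [-0.0982  0.2469] rel x 0.0558 z 0.0571
1.2 [-0.0835  0.2478] rel x 0.0705 z 0.0562
1.1 [-0.0687  0.2472] rel x 0.0853 z 0.0568
1 [-0.054   0.2451] rel x 0.1000 z 0.0589
0.9 [-0.0396  0.2416] rel x 0.1144 z 0.0624
0.8 [-0.0255  0.2365] rel x 0.1285 z 0.0675
0.7 [-0.012   0.2301] rel x 0.1420 z 0.0739
0.6 [0.0008 0.2223] rel x 0.1548 z 0.0817
0.5 [0.0128 0.2132] rel x 0.1668 z 0.0908
0.4 [0.0239 0.203 ] rel x 0.1779 z 0.1010
0.3 [0.0339 0.1916] rel x 0.1879 z 0.1124
0.2 [0.0454 0.1792] rel x 0.1994 z 0.1248
0.12 [0.0537 0.1687] rel x 0.2077 z 0.1353
0.065 [0.0589 0.1612] rel x 0.2129 z 0.1428
0 [0.0645 0.152 ] rel x 0.2185 z 0.1520
```

```bash
python3 -m jog '[[0,0,0.03,0,0,0,-1],[0,0,0.055,0,0,0,-1],[0,0,0.064,0,0,0,-1],[0.01,0,0.064,0,0,0,-1],[0.018,0,0.064,0,0,0,-1],[0.026,0,0.063,0,0,0,-1],[0.034,0,0.061,0,0,0,-1],[0.041,0,0.0595,0,0,0,-1],[0.049,0,0.058,0,0,0,-1],[0.056,0,0.057,0,0,0,-1],[0.063,0,0.0565,0,0,0,-1],[0.07,0,0.056,0,0,0,-1]]' 20
python3 -c "
from h import *
snap('wrist','w11');print(wt(status.get_obs()['ee_pos']))"
```

```text
time_s: 18.35
ee_pos: [0.4804, -0.1434, 0.248]
eef_rot: [-3.141, 0.002, 1.307]
force: [0.6, -1.0, 0.0]
grip_width: 0.0004
[ 0.00028086 -0.08292022  0.24804815]
```

View pics/w11.png

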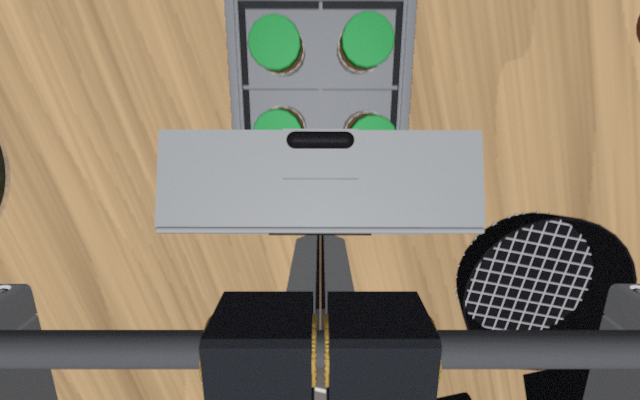

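```bash
python3 -m jog '[[0.007,0,0.0005,0,0,0,-1],[0.0145,0,0.001,0,0,0,-1],[0.022,0,0.002,0,0,0,-1],[0.029,0,0.003,0,0,0,-1],[0.036,0,0.0045,0,0,0,-1],[0.0435,0,0.0065,0,0,0,-1],[0.05,0,0.009,0,0,0,-1],[0.0575,0,0.0115,0,0,0,-1],[0.064,0,0.0145,0,0,0,-1],[0.071,0,0.018,0,0,0,-1],[0.078,0,0.022,0,0,0,-1],[0.084,0,0.026,0,0,0,-1]]' 20
python3 -c "
from h import *
snap('wrist','w12');snap('side','side12');print(wt(status.get_obs()['ee_pos']))"
```

```text
time_s: 19.6
ee_pos: [0.5025, -0.0609, 0.2215]
eef_rot: [-3.141, 0.002, 1.308]
force: [0.3, -0.3, -0.4]
grip_width: 0.0006
[-1.74711118e-04  1.76334653e-03  2.21198935e-01]
```

View pics/w12.png

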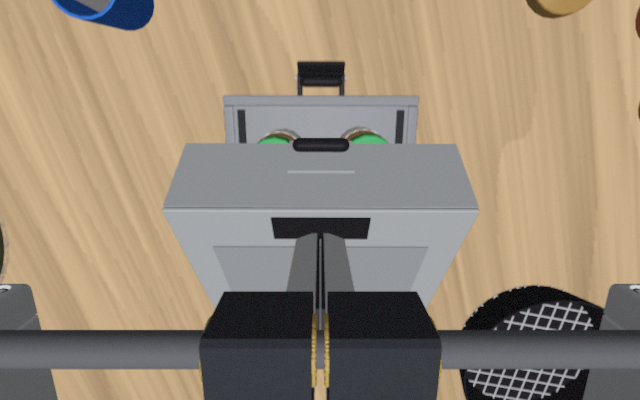

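```bash
python3 -m jog '[[0.0055,0,0.004,0,0,0,-1],[0.011,0,0.008,0,0,0,-1],[0.0165,0,0.013,0,0,0,-1],[0.022,0,0.018,0,0,0,-1],[0.027,0,0.0235,0,0,0,-1],[0.032,0,0.0295,0,0,0,-1],[0.038,0,0.0355,0,0,0,-1],[0.0435,0,0.042,0,0,0,-1],[0.048,0,0.047,0,0,0,-1],[0.052,0,0.052,0,0,0,-1]]' 20
python3 -c "
from h import *
snap('wrist','w13');snap('side','side13');print(wt(status.get_obs()['ee_pos']));crop('side13','s13a',280,150,450,290,3.6)"
```

```text
time_s: 20.7
ee_pos: [0.5158, -0.0102, 0.1687]
eef_rot: [-3.14, 0.002, 1.309]
force: [-0.1, -0.4, 0.4]
grip_width: 0.0004
[-0.00064138  0.05406838  0.16839827]
```

View pics/w13.png

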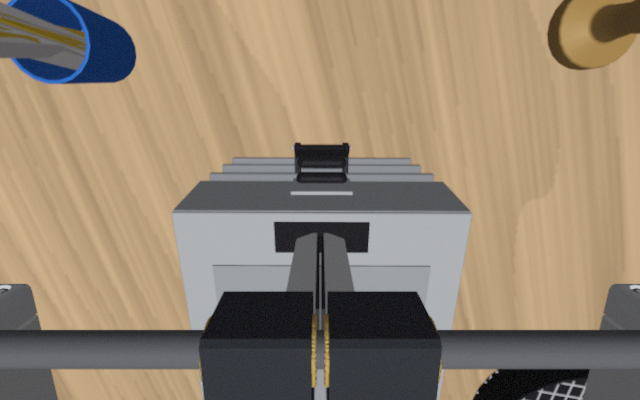

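View pics/s13a.png

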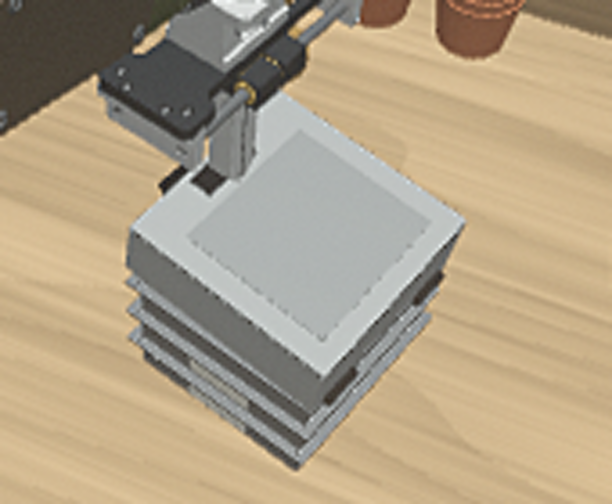

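```bash
python3 -c "
from h import *
c=load('w13');print(wt(atz(c,321,237,.168)),wt(atz(c,321,222,.17)),wt(atz(c,321,252,.166)))"
python3 -m jog '[[0,0,-0.006,0,0,0,-1],[0.006,0,-0.006,0,0,0,-1],[0.01,0,-0.006,0,0,0,-1],[0.01,0,-0.001,0,0,0,-1],[0.01,0,0.003,0,0,0,-1],[0.01,0,0.006,0,0,0,-1],[0.01,0,0.008,0,0,0,-1]]' 20
```

```text
[0.00112183 0.05993761 0.168     ] [0.00109407 0.06910327 0.17      ] [0.00115055 0.05037752 0.166     ]
time_s: 21.5
ee_pos: [0.5182, -0.0002, 0.1608]
eef_rot: [-3.139, 0.001, 1.309]
force: [-5.1, 4.5, 14.1]
grip_width: 0.0004
```

```bash
python3 -m jog '[[0,0,0.001,0,0,0,-1],[0,0,0.001,0,0,0,-1]]' 20; python3 -m jog '[[0,0,0.002,0,0,0,-1],[0,0,0.002,0,0,0,-1]]' 20
python3 -c "
from h import *
snap('wrist','w14');print(wt(status.get_obs()['ee_pos']))"
```

```text
time_s: 21.7
ee_pos: [0.5182, -0.0, 0.1604]
eef_rot: [-3.14, 0.0, 1.309]
force: [-3.5, 2.6, 8.2]
grip_width: 0.0001
time_s: 21.9
ee_pos: [0.5183, 0.0005, 0.1589]
eef_rot: [-3.14, -0.001, 1.309]
force: [-3.3, 4.9, 8.1]
grip_width: 0.0002
[-0.00072046  0.06506559  0.15888492]
```

View pics/w14.png

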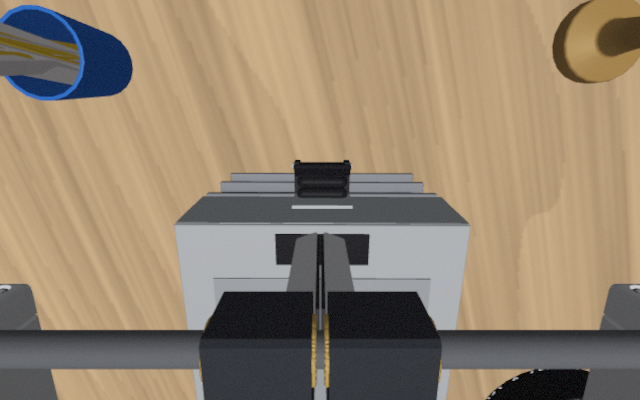

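```bash
python3 -m jog '[[0,0,0.001,0,0,0,-1],[0,0,0.002,0,0,0,-1],[0,0,0.002,0,0,0,-1]]' 20; python3 -m jog '[[0,0,0.001,0,0,0,-1],[0,0,0.002,0,0,0,-1],[0,0,0.002,0,0,0,-1]]' 20
```

```text
time_s: 22.25
ee_pos: [0.5185, 0.001, 0.1572]
eef_rot: [-3.14, -0.002, 1.309]
force: [-0.8, 4.5, 6.7]
grip_width: 0.0004
time_s: 22.55
ee_pos: [0.5186, 0.001, 0.1552]
eef_rot: [-3.141, -0.002, 1.309]
force: [1.4, 1.7, 1.8]
grip_width: 0.0005
```

```bash
python3 -m jog '[[0,0,0.001,0,0,0,-1],[0,0,0.002,0,0,0,-1],[0,0,0.002,0,0,0,-1]]' 20
```

```text
time_s: 22.85
ee_pos: [0.5184, 0.0009, 0.1529]
eef_rot: [-3.14, -0.002, 1.309]
force: [0.2, -0.6, 0.0]
grip_width: 0.0002
```

```bash
python3 -m jog '[[0,0,0.0005,0,0,0,-1],[0,0,0.001,0,0,0,-1],[0,0,0.001,0,0,0,-1]]' 20
```

```text
time_s: 23.15
ee_pos: [0.5186, 0.0008, 0.1526]
eef_rot: [-3.141, -0.002, 1.309]
force: [-2.6, 0.3, 11.0]
grip_width: 0.0005
```

```bash
python3 -m jog '[[0,0,0.0005,0,0,0,-1],[0,0,0.001,0,0,0,-1],[0,0,0.001,0,0,0,-1]]' 20
```

```text
time_s: 23.45
ee_pos: [0.5186, 0.0008, 0.1526]
eef_rot: [-3.141, -0.002, 1.309]
force: [-4.7, 0.7, 12.6]
grip_width: 0.0003
```

```bash
python3 -m jog '[[0,0,0.001,0,0,0,-1],[0,0,0.0015,0,0,0,-1],[0,0,0.002,0,0,0,-1],[0,0,0.002,0,0,0,-1],[0,0,0.002,0,0,0,-1],[0,0,0.002,0,0,0,-1]]' 20
python3 -c "
from h import *
snap('wrist','w15');snap('side','side15');crop('side15','s15a',280,150,450,290,3.6);snap('top','top15');o=status.get_obs();print(wt(o['ee_pos']),o['force'])"
```

```text
time_s: 24.05
ee_pos: [0.5187, 0.0008, 0.1524]
eef_rot: [3.14, -0.003, 1.309]
force: [-8.8, 1.1, 22.2]
grip_width: 0.0005
[-0.00046262  0.0655035   0.15239952] [-9.07827886  1.72755348 22.13648419]
```

View pics/w15.png

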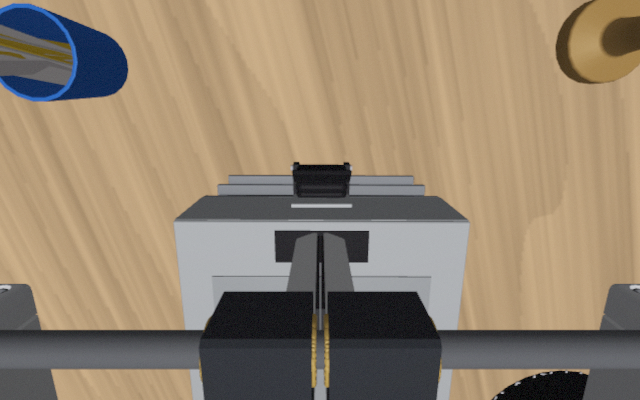

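View pics/s15a.png

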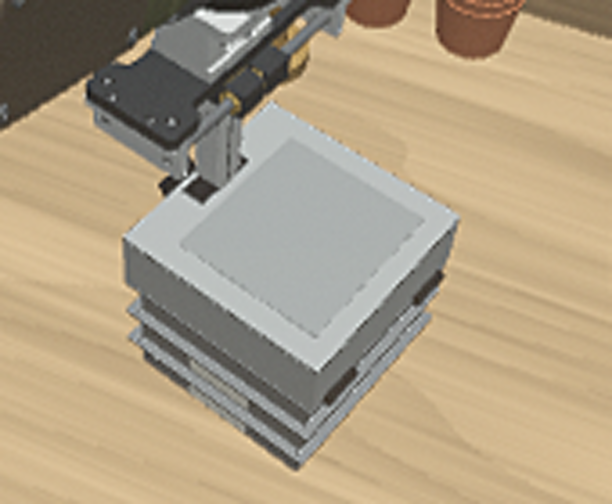

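View pics/top15.png

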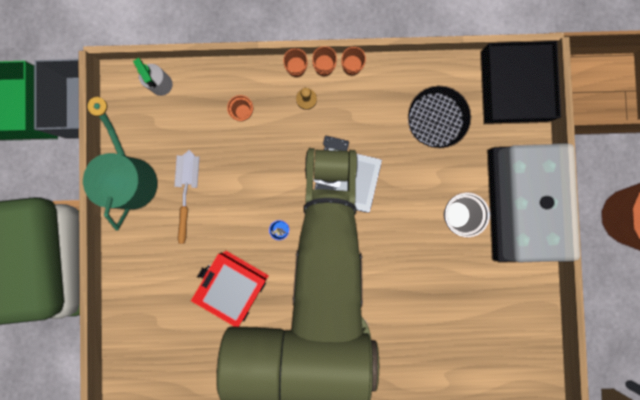

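```bash
python3 -c "
from h import *
print(ctrl.hand_in()); o=status.get_obs();print(o['time_s'],o['force'],o['ee_pos'])"
```

```text
the job is handed in; nothing more can be done
None
the job is handed in; nothing more can be done
```

Both bench jars are in the tray, the lid is closed and latched, and I handed the job in at about 24 s with the fingers still pressing on the lid.

- **Jars:** I stood one in each of the two empty latch-side cells, setting each down with about 10 N of contact before letting go. The camera views before the lid was closed showed all four jars upright, each in its own cell.
- **Lid:** I pushed it over from behind and pressed on the thumb pad. The force was about 8 N while the lug rode past the latch, then fell to about 0–2 N at the click. After that the lid came to a hard stop with the fingertips at 152.4 mm, against the 152 mm given for shut.
- **Final state:** The fingertips were pressing down at about 22 N, along with about 9 N of sideways friction. The lid looked level and shut, and the other things on the bench were where they started.

**Limits of the checks:**
- The wrist camera and the other two cameras disagreed by a few mm, up to about 7 mm on the trays' position. I used an in-between value and confirmed the fit in the wrist view.
- I judged the click from the force drop and the final height, because no picture shows the lug under the latch clearly.
- The jars can't be seen with the lid closed.

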